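Rock the seesaw gate over and feed the balls down the other chute

ROBOT

A 6-joint arm with a two-finger parallel gripper is mounted at the origin on a cart in front of the work surface, level with it; the furniture and walls round the work are solid. World frame = base frame: x ahead of the robot, y to its left, z up, the work surface at z = 0. Lengths are in mm, angles in rad, forces in N, time in s.
With the tool pointing down it reaches from about 350 to 775 mm from the base axis. Payload 7.3 kg.
Tool frame: the origin (TCP) lies midway between the tips of the shut fingers; the grasp point (between the pads) lies 19 mm behind it; z points along the fingers, x is the direction in which the jaws open and shut, and the axes are right-handed (so a half turn about z gives the same grasp; the last joint's range is limited). The gripper opens to 92 mm and grips with 3 to 60 N. Pads are 19 mm wide; open, the fingers measure 130 mm over their backs; the gripper's body (75 mm by 190 mm) begins 47 mm behind the grasp point.
Start: joints at [1.046, 0.342, 1.524, -0, 1.275, -0.146], TCP at [194.137, 487.81, 193.941] pointing down, gripper open.
Joint ranges: [-2.53, 2.53], [-0.77, 2.02], [0.04, 2.7], [-1, 4.14], [0.28, 2.66], [-3.11, 3.11]. Speed limits (rad/s): [2.57, 2.57, 3.14, 3.14, 3.14, 3.14].

INTERFACE

Orientations are given as [roll, pitch, yaw] about the fixed x, y, z axes, in that order (R = Rz(yaw) Ry(pitch) Rx(roll)).
In Python, from plant import bot gives the robot as it stands.
- The arm moves only by the shell command python3 -m pendant 'ROWS' [OPENING]. ROWS is JSON, a list of rows, each an object with "linear": the shift along the world's x, y, z in mm, a list of three; "twist": the turn about the world's z in degrees. In form: [{"linear": [x, y, z], "twist": twist}, ...]. A call has 1 to 20 rows; each row is the pose to reach, as a shift and turn from the pose commanded when the call began; what a row does not reach only later rows make up. A row lasts 1/8 s, in which the tool goes at most 62.5 mm and 10.7 degrees, less where a joint would pass 70% of its speed; a pose out of reach is approached as far as the arm can. A call with a gripper value outside its range is refused whole. OPENING is the closure in counts, from 0 (fully open) to 255 (shut), set as the call begins (- or left out, the last holds). The fingers move at their own pace and stop on an object; the grip force is fixed at half the most. Time passes only in rows, so rows that repeat a pose let the fingers close. It gives the time, the measured TCP pose, the force and the opening at its end, in the units of the state.
- bot.get_obs(): the state, without advancing time (a new reading comes with each control period).
- bot.capture(name): name is "scene" or "top" or "wrist"; returns a dict with "frame" (400x640x3 uint8, blue, green, red), "z_map" (400x640 float32, mm along the optical axis (not along the pixel's ray), 0 where there is no reading), "fx", "fy", "cx", "cy" (pixels), "rvec" (rotation vector, rad) and "tvec" (3), from world to camera coordinates, as OpenCV has them. Camera axes: x right, y down, z forward; pixel columns grow to the right and rows downward; lengths in mm; the calibration is good to about 2 mm. A picture is of the moment at which its call begins.
- bot.close_job(): hands the job in, once; it reports no verdict.
The state is a dict: "time": time; "joint_positions": joint angles; "dq": joint speeds; "tau": joint torques, N m; "tool_pos": TCP position; "tcp_rot": TCP orientation; "contact_force": force on the tool from outside, world axes, zero at the start; "moment": the same for the moment, N m; "grip_width": finger opening in mm.
Only numpy, scipy, OpenCV 4.12 (cv2) and the standard library are available. Lean on these libraries where they do the work, as an engineer would, in place of code of your own. Each camera call takes 0.05 s, during which the arm holds its last target. There are 200 camera calls.

TASK

With a fingertip, press down the raised orange tab of the ball sorter's seesaw gate so that the gate rocks over its pivot and stays leaning to the side opposite to the one it leans to now. Then push the two steel balls forward along the feed channel, over its low crest, so that both roll by themselves through the gate and down that other chute into its catch box. Do not pick anything up, do not touch the balls once they have left the feed channel, and leave the loose things round the sorter where they are.

Things in the scene. Friction and masses are not known exactly. Their poses are not given: they have to be found in the camera images.
- sorter: Grey ball sorter fixed to the bench, about 410 mm wide. Origin on the bench top right below the gate's pivot; x is the feed direction (the feed channel lies at -x, before the gate), y to the left along the gate, z up. Left and right of the gate a short aluminium chute leads outward and down to a catch box.
- gate (a joint): Seesaw gate: steel trough 170 mm long along the sorter's y; pivot along x, 85 mm above the bench. Rad; stops at +0.26 and -0.26. Positive: left end up, balls run right (yellow box). Negative: right end up, balls run left (blue). A brass weight on its back wall (top 142 mm high) tips it to the nearer stop; pushed past level (0) it goes over by itself. A tab needs under 1 N.
- tab_left (a point): Centre of the top face of the orange press tab at the left end of the gate, on its front side; tab 32 mm (x) by 34 mm (y), 5 mm thick. In the sorter's frame at x = -40 mm, y = +68 mm; it is about 113 mm above the bench when raised, 95 mm when the gate is level and 78 mm when lowered.
- tab_right (a point): The same for the orange press tab at the right end of the gate (y = -68 mm).
- ball_front_center (a point): Centre of the front steel ball (24 mm diameter, about 56 g), waiting in the dip of the feed channel, nearer the gate; its centre about 118 mm above the bench. It rolls freely.
- ball_rear_center (a point): Centre of the rear steel ball, identical, touching the front one on its near side. Pushed from behind along the channel, it drives the front ball ahead of it. The balls are polished and slide on one another; a flat push at the height of its centre or just below is best.
- gear: Loose light grey moulded gear, 41 mm across, 15 mm high, origin under its centre; to be left alone.
- bush: Loose brass flanged bush, 28 mm across, 21 mm high, origin under its centre; to be left alone.
- tub: Loose clear tub with light blue lid, 66 mm across, 29 mm high, origin under its centre; to be left alone.
- cleaner: Loose white squeeze bottle, 38 mm across, 86 mm high, origin under its centre; to be left alone.
- ball_front: The same ball as a body (origin at the ball's lowest point at the start; turns as it rolls).
- ball_rear: The same ball as a body (origin at the ball's lowest point at the start; turns as it rolls).
- channel_dip (a point): Lowest point of the feed channel's floor, where the two balls wait: 105 mm above the bench, sorter x = -85 mm. The channel runs straight along the sorter's x, 32 mm wide inside, from its open near end (x = -145 mm, floor 108.5 mm high) to its far end (x = -29 mm, floor 103 mm). The tops of its side walls are 111 mm above the bench.
- channel_crest (a point): Low crest of the channel's floor: 108 mm above the bench, 40 mm beyond the dip (sorter x = -45 mm). A ball whose centre is pushed past it rolls down to the channel's end 16 mm further on and drops about 15 mm into the gate's trough, then runs to the gate's lower end.
- box_left (a point): Centre of the inner floor of the blue catch box at the end of the left chute: sorter y = +171 mm, 5 mm above the bench; inside 62 x 62 mm, walls up to 70 mm above the bench.
- box_right (a point): The same for the yellow catch box at the end of the right chute (sorter y = -171 mm).
- microscope_foot (a point): Foot of the fixed bench microscope that stands left of and behind the sorter, on the bench top; it stands about 0.4 m tall within some 0.12 m of this point and must be kept clear of on the way in.

How it is judged (in metres and radians):
On the way, in this order (a step that is already met when the one before it is completed fails the run):
1. the gate rests at its other stop while both balls still wait in the feed channel (distance of tab_left from where it was at the start of the episode above 0.019 m and (value of joint gate above 0.2 rad or value of joint gate below -0.2 rad) and x of each of ball_front_center, ball_rear_center in the frame of sorter below -0.05 m and z of each of ball_front_center, ball_rear_center in the frame of sorter above 0.11 m), for 0.2 s.
2. both balls lie in the catch box of the side to which the gate now leans (((value of joint gate above 0.2 rad and y of ball_front_center in the frame of sorter between -0.205 and -0.138 m and x of ball_front_center in the frame of sorter between -0.033 and 0.033 m and z of each of ball_front_center, ball_rear_center in the frame of sorter below 0.06 m and y of ball_rear_center in the frame of sorter between -0.205 and -0.138 m and x of ball_rear_center in the frame of sorter between -0.033 and 0.033 m) or (value of joint gate below -0.2 rad and y of ball_front_center in the frame of sorter between 0.138 and 0.205 m and x of ball_front_center in the frame of sorter between -0.033 and 0.033 m and z of each of ball_front_center, ball_rear_center in the frame of sorter below 0.06 m and y of ball_rear_center in the frame of sorter between 0.138 and 0.205 m and x of ball_rear_center in the frame of sorter between -0.033 and 0.033 m))), for 0.2 s.
At the end, for the whole second after the job is handed in: The gate leans more than 0.2 rad to the side opposite to its start (its tab more than 19 mm from where it was), and the centres of both balls are inside the catch box on that side (within its walls, less than 60 mm above the bench) (distance of tab_left from where it was at the start of the episode above 0.019 m and ((value of joint gate above 0.2 rad and y of ball_front_center in the frame of sorter between -0.205 and -0.138 m and x of ball_front_center in the frame of sorter between -0.033 and 0.033 m and z of each of ball_front_center, ball_rear_center in the frame of sorter below 0.06 m and y of ball_rear_center in the frame of sorter between -0.205 and -0.138 m and x of ball_rear_center in the frame of sorter between -0.033 and 0.033 m) or (value of joint gate below -0.2 rad and y of ball_front_center in the frame of sorter between 0.138 and 0.205 m and x of ball_front_center in the frame of sorter between -0.033 and 0.033 m and z of each of ball_front_center, ball_rear_center in the frame of sorter below 0.06 m and y of ball_rear_center in the frame of sorter between 0.138 and 0.205 m and x of ball_rear_center in the frame of sorter between -0.033 and 0.033 m))); the robot touches nothing.
It fails at once if a ball is lifted (its centre more than about 12 mm above the highest point of its way along the channel) (z of any of ball_front_center, ball_rear_center in the frame of sorter above 0.132 m).
It fails at once if the fingers touch a ball after it has left the feed channel ((z of ball_front_center in the frame of sorter below 0.107 m and contact force between the fingers and ball_front above 0.2 N) or (z of ball_rear_center in the frame of sorter below 0.107 m and contact force between the fingers and ball_rear above 0.2 N)).
It fails at once if the gear, bush, tub or white bottle is moved by more than 15 mm (distance of any of gear, bush, tub, cleaner from where it was at the start of the episode above 0.015 m).
It also fails if it takes over 48 s, if anything falls off the work surface, if the arm or the gripper's body presses on something with over 40 N, if the wrist force passes 120 N, or if a joint passes its speed limit or range.

## Working session

There is one attempt and no reset: what is moved stays moved. The work goes in short steps, Python scripts to look and compute and a shell command to move; the robot and the scene stay as the last step left them, time stands still between calls to the robot, and variables do not carry over. Pictures are saved under pics/ and viewed, about 8 in all and at most 12, crops included, and the job is handed in when it is done.

```bash
mkdir -p pics; cat > h.py <<'E'
import numpy as np, cv2
from plant import bot
def cap(n,f=None):
    c=bot.capture(n)
    if f: cv2.imwrite('pics/'+f,c['frame'])
    return c
def world(c):
    z=c['z_map']; v,u=np.indices(z.shape)
    P=np.stack([(u-c['cx'])/c['fx']*z,(v-c['cy'])/c['fy']*z,z],-1)
    R=cv2.Rodrigues(np.array(c['rvec'],float))[0]
    return (P-np.array(c['tvec']).ravel())@R
E
python3 - <<'E'
from h import *
for n in('scene','top'):
    c=cap(n,n+'.png'); np.savez(n+'.npz',**{k:np.array(v) for k,v in c.items()})
    print(n,c['fx'],c['rvec'],c['tvec'])
print(bot.get_obs())
E
```

```text
scene 440.89000427057687 [ 1.01318417 -2.03362178  1.31553235] [237.65157057 316.09532744 561.50772142]
top 407.47006153929885 [ 2.1891364  -2.12285962  0.16315343] [-163.09164234  558.07131928  998.13788758]
{'time': 0.1, 'joint_positions': array([ 1.04602577e+00,  3.42619702e-01,  1.52492314e+00,  2.90110928e-05,
        1.27543202e+00, -1.45951901e-01]), 'dq': array([-3.43521192e-04, -2.04419735e-03, -3.25511831e-03, -6.63763797e-05,
       -3.74799717e-04,  1.69344470e-03]), 'tau': array([ 1.25184466e-03, -4.32003486e+01, -2.44693923e+01,  7.19149760e-02,
        5.26743138e-02, -4.30763521e-05]), 'tool_pos': array([193.89225973, 487.43433947, 193.33123787]), 'tcp_rot': array([-3.14136418e+00,  1.36348318e-03,  1.19196936e+00]), 'contact_force': array([-0.41321184, -0.17447287, -0.10239687]), 'moment': array([-0.00308789, -0.02678099, -0.03925788]), 'grip_width': 91.92666994584643}
```

View pics/scene.png

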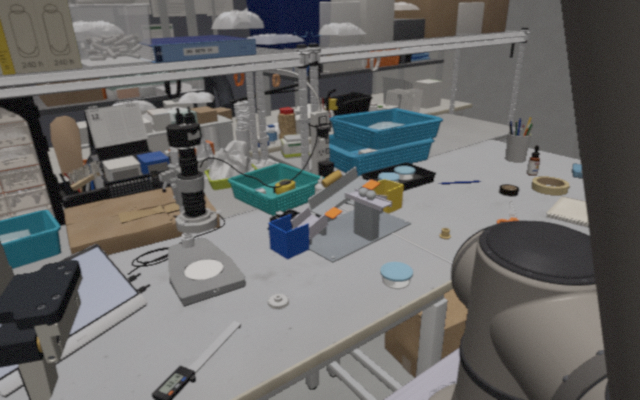

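View pics/top.png

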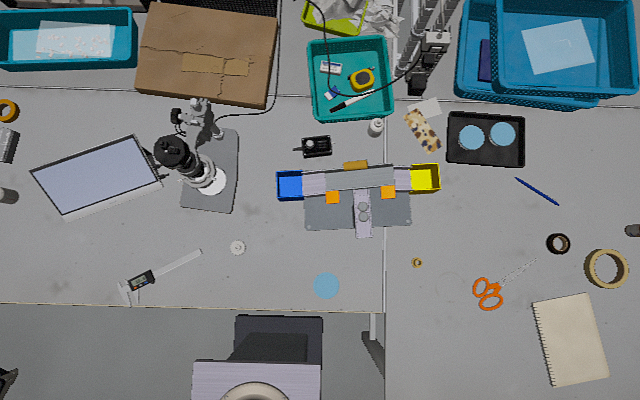

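```bash
python3 - <<'E'
from h import *
def load(n):
    d=np.load(n+'.npz'); return {k:d[k] for k in d.files}
for n in('scene','top'):
    c=load(n); W=world(c); hsv=cv2.cvtColor(c['frame'],cv2.COLOR_BGR2HSV)
    reg=(W[...,0]>300)&(W[...,0]<800)&(W[...,1]>-450)&(W[...,1]<150)&(W[...,2]>3)&(W[...,2]<200)&(c['z_map']>0)
    for nm,lo,hi in(('orange',(8,170,150),(17,255,255)),('yellow',(22,150,90),(32,255,255)),('blue',(106,170,60),(125,255,255)),('ltblue',(90,60,120),(105,180,255))):
        m=cv2.inRange(hsv,lo,hi)*reg.astype(np.uint8)
        k,l,s,ce=cv2.connectedComponentsWithStats(m)
        for i in range(1,k):
            if s[i,4]>25: print(n,nm,ce[i].round(),s[i,4],np.median(W[l==i],0).round(1),np.percentile(W[l==i],[5,95],axis=0).round().tolist())
c=load('top');W=world(c)
for u,v in((363,207),(364,215),(363,195),(363,235),(320,180),(380,175),(313,183),(400,178),(355,165),(340,180),(237,248),(417,263),(326,285),(376,127),(215,200),(200,120)):
    print(u,v,W[v,u].round())
f=c['frame'][140:260,260:460]; cv2.imwrite('pics/topc.png',cv2.resize(f,None,fx=4,fy=4,interpolation=cv2.INTER_CUBIC))
E
```

```text
scene orange [372. 185.] 72 [ 568.3 -306.7  113.2] [[560.0, -320.0, 110.0], [582.0, -294.0, 117.0]]
scene orange [333. 213.] 74 [ 560.8 -172.9   77.5] [[549.0, -185.0, 74.0], [571.0, -161.0, 81.0]]
scene yellow [391. 193.] 469 [ 593.1 -426.    49. ] [[588.0, -442.0, 12.0], [658.0, -386.0, 69.0]]
scene blue [288. 237.] 1115 [565.4 -56.   43.3] [[559.0, -96.0, 10.0], [629.0, -35.0, 68.0]]
scene ltblue [396. 271.] 312 [ 344.1 -165.3   28. ] [[319.0, -191.0, 26.0], [367.0, -138.0, 30.0]]
top yellow [423. 178.] 383 [ 631.  -416.4    5.6] [[594.0, -441.0, 3.0], [658.0, -387.0, 71.0]]
top blue [289. 185.] 404 [601.9 -63.8   5.3] [[565.0, -93.0, 3.0], [628.0, -37.0, 69.0]]
top ltblue [326. 285.] 536 [ 348.6 -166.9   26.5] [[322.0, -193.0, 23.0], [376.0, -140.0, 30.0]]
363 207 [ 537. -246.  126.]
364 215 [ 518. -248.  127.]
363 195 [ 568. -248.  107.]
363 235 [ 472. -249.  109.]
320 180 [ 613. -145.   42.]
380 175 [ 619. -289.  100.]
313 183 [ 606. -127.   36.]
400 178 [ 626. -351.   35.]
355 165 [ 633. -224.  141.]
340 180 [ 609. -194.   72.]
237 248 [435.  64.   3.]
417 263 [ 410. -403.    0.]
326 285 [ 349. -168.   23.]
376 127 [ 753. -284.   58.]
215 200 [556. 124.  22.]
200 120 [706. 122. 209.]
```

View pics/topc.png

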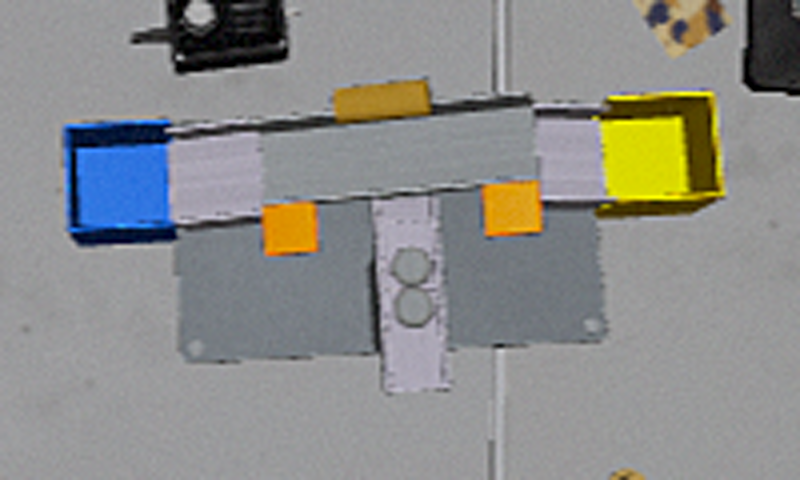

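The top view shows the raised tab is the right one (crop 512,208): (568,-307,113). The left tab is low, at z≈78. The gate therefore leans negative, and the balls have to go to the yellow box on the right. The balls are at crop (411,266) and (413,306). Sorter yaw is about 3–5°. I'll swing round clear of the microscope with the fingers shut and jaws along the sorter's y.

```bash
python3 -m pendant '[{"linear":[20,-38,15],"twist":0},{"linear":[42,-76,40],"twist":0},{"linear":[62,-114,40],"twist":0},{"linear":[84,-152,40],"twist":0},{"linear":[104,-190,40],"twist":0},{"linear":[126,-230,40],"twist":0},{"linear":[146,-268,40],"twist":0},{"linear":[155,-308,40],"twist":4},{"linear":[163,-348,40],"twist":8},{"linear":[172,-388,40],"twist":12},{"linear":[180,-428,40],"twist":16},{"linear":[189,-468,40],"twist":20},{"linear":[198,-508,40],"twist":24},{"linear":[206,-548,40],"twist":26},{"linear":[218,-588,40],"twist":26},{"linear":[230,-628,40],"twist":26},{"linear":[242,-668,40],"twist":26},{"linear":[254,-708,40],"twist":26},{"linear":[266,-745,40],"twist":26},{"linear":[276,-778,40],"twist":26}]' 255
python3 - <<'E'
from h import *
c=cap('wrist','w1.png'); np.savez('w1.npz',**{k:np.array(v) for k,v in c.items()})
o=bot.get_obs(); print(o['time'],o['tool_pos'],o['tcp_rot'],o['joint_positions'],o['grip_width'])
R=cv2.Rodrigues(np.array(c['rvec']))[0]; print(-R.T@np.array(c['tvec']))
E
```

```text
time: 2.6
tool_pos: [470.2, -291.4, 233.3]
tcp_rot: [-3.141, -0.001, 1.645]
contact_force: [0.0, -0.5, 0.4]
grip_width: 0.3
2.65 [ 470.82437771 -295.15997532  232.8616614 ] [-3.14118632e+00  1.54017557e-03  1.64359343e+00] [-6.97002251e-01  3.72306781e-01  1.37020205e+00 -1.40964567e-03
  1.39830380e+00 -2.34035396e+00] 0.34447679207069165
[ 391.30079544 -296.19824616  424.77737563]
```

View pics/w1.png

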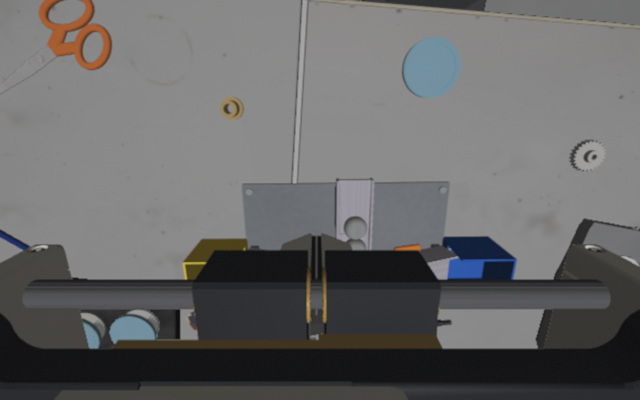

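Wrist view: the channel runs u 337–372, v 180–250, with the rear ball at (355,228) and the plate's near edge at v≈183. The gripper hides the gate. Next I'll fit the sorter frame from depth in the wrist and top views.

```bash
python3 - <<'E'
from h import *
def load(n):
    d=np.load(n+'.npz'); return {k:d[k] for k in d.files}
from scipy.optimize import least_squares
for n in('w1','top','scene'):
    c=load(n);W=world(c);ok=c['z_map']>0
    # channel: points z 100..116
    m=ok&(W[...,2]>100)&(W[...,2]<114)&(W[...,0]>455)&(W[...,0]<505)&(abs(W[...,1]+250)<40)
    P=W[m]
    if len(P)>20:
        xs=np.arange(458,503,5);mid=[]
        for x in xs:
            q=P[abs(P[:,0]-x)<3]
            if len(q)>4: mid.append((x,q[:,1].min(),q[:,1].max()))
        mid=np.array(mid); s,i=np.polyfit(mid[:,0],(mid[:,1]+mid[:,2])/2,1)
        print(n,'channel yaw',np.degrees(np.arctan(s)).round(2),'mid y@480',round(s*480+i,1),'width',(mid[:,2]-mid[:,1]).mean().round(1),'xmin',P[:,0].min().round(1),'z95',np.percentile(P[:,2],95).round(1))
    # balls: sphere fit, two spheres
    m=ok&(W[...,2]>119)&(W[...,2]<134)&(W[...,0]>490)&(W[...,0]<565)&(abs(W[...,1]+247)<17)
    P=W[m]
    f=lambda p:np.minimum(abs(np.linalg.norm(P-p[:3],axis=1)-12),abs(np.linalg.norm(P-p[3:],axis=1)-12))
    r=least_squares(f,[540,-246,117,517,-248,117],loss='soft_l1')
    print(n,'balls',len(P),r.x.round(1),r.cost.round(1))
    hsv=cv2.cvtColor(c['frame'],cv2.COLOR_BGR2HSV)
    m=ok&(cv2.inRange(hsv,(6,150,120),(18,255,255))>0)&(W[...,2]>60)&(W[...,2]<125)&(W[...,0]>530)&(W[...,0]<600)
    for nm,s in(('L',W[...,1]>-240),('R',W[...,1]<-250)):
        P=W[m&s]
        if len(P)>20:
            r=cv2.minAreaRect(P[:,:2].astype(np.float32)); print(n,nm,len(P),np.round(r[0],1),np.round(r[1],1),round(r[2],1),np.median(P[:,2]).round(1))
    # base plate near edge
    m=ok&(W[...,2]>2)&(W[...,2]<12)&(W[...,0]>470)&(W[...,0]<540)
    for y in(-340,-320,-300,-200,-180,-160):
        q=W[m&(abs(W[...,1]-y)<4)]
        if len(q): print('  edge',y,q[:,0].min().round(1),end='')
    print()
E
```

```text
w1 channel yaw -3.77 mid y@480 -247.9 width 35.8 xmin 464.1 z95 111.6
w1 balls 561 [ 537.9 -244.   118.4  513.7 -246.1  118. ] 67.0
w1 L 97 [ 551.2 -175.5] [31.   6.9] 87.5 77.7
  edge -340 498.6  edge -320 501.6  edge -300 472.4  edge -200 473.2  edge -180 470.5  edge -160 488.4
top channel yaw 5.15 mid y@480 -249.2 width 36.8 xmin 467.1 z95 110.1
top balls 153 [ 539.2 -244.2  117.3  514.9 -246.8  116.7] 72.6
top L 34 [ 565.1 -173.7] [30.4 31.9] 0.9 76.1
top R 25 [ 578.4 -306.5] [33.4 32.5] 0.5 110.0
  edge -340 472.7  edge -320 479.8  edge -300 489.9  edge -200 484.0  edge -180 470.5  edge -160 485.4
scene channel yaw 4.2 mid y@480 -249.5 width 38.3 xmin 462.9 z95 112.0
scene balls 100 [ 536.8 -246.2  118.6  513.4 -248.4  118.2] 51.3
scene L 95 [ 562.  -174.9] [29.2 31. ] 4.7 77.5
scene R 87 [ 573.  -306.9] [29.7 34.1] 10.5 112.9
  edge -340 499.7  edge -320 500.9  edge -300 489.5  edge -200 489.5  edge -180 479.4  edge -160 475.8
```

```bash
python3 -m pendant '[{"linear":[35,-7,0],"twist":0},{"linear":[70,-14,0],"twist":0},{"linear":[103,-20,-20],"twist":0},{"linear":[103,-20,-55],"twist":0},{"linear":[103,-20,-85],"twist":0},{"linear":[103,-20,-95],"twist":0},{"linear":[103,-20,-95],"twist":0},{"linear":[103,-20,-95],"twist":0}]'
python3 - <<'E'
from h import *
c=cap('scene'); cv2.imwrite('pics/s2.png',cv2.resize(c['frame'][130:270,250:430],None,fx=4,fy=4,interpolation=cv2.INTER_CUBIC))
print(bot.get_obs()['tool_pos'],bot.get_obs()['tcp_rot'])
E
```

```text
time: 3.65
tool_pos: [573.8, -310.7, 140.6]
tcp_rot: [3.14, 0.002, 1.646]
contact_force: [-0.3, 0.3, 0.2]
grip_width: 0.4
[ 573.76674801 -310.66274613  140.60331748] [3.13947583e+00 1.64257379e-03 1.64575037e+00]
```

View pics/s2.png

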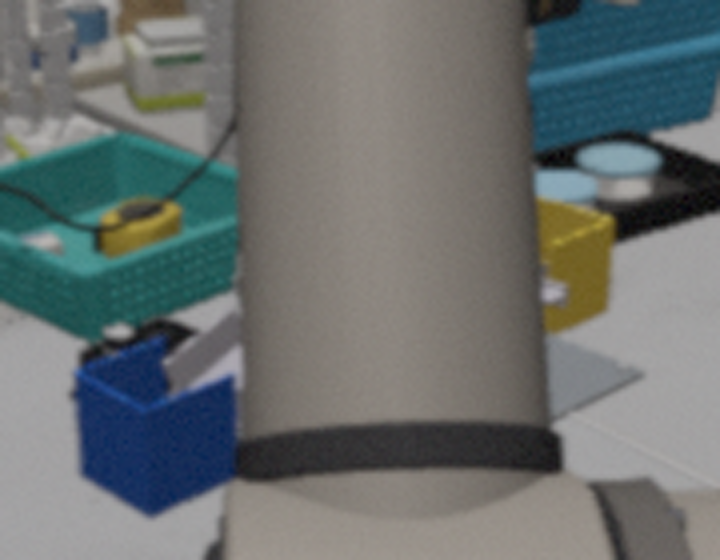

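The arm hides the gate in the scene view, but the TCP is where I planned it. I'll press slowly down to z≈84, then lift.

```bash
python3 -m pendant '[{"linear":[0,0,-10],"twist":0},{"linear":[0,0,-20],"twist":0},{"linear":[0,0,-26],"twist":0},{"linear":[0,0,-31],"twist":0},{"linear":[0,0,-36],"twist":0},{"linear":[0,0,-41],"twist":0},{"linear":[0,0,-46],"twist":0},{"linear":[0,0,-51],"twist":0},{"linear":[0,0,-56],"twist":0},{"linear":[0,0,-56],"twist":0}]'; python3 -m pendant '[{"linear":[0,0,20],"twist":0},{"linear":[0,0,50],"twist":0},{"linear":[0,0,90],"twist":0},{"linear":[-40,15,130],"twist":0},{"linear":[-90,35,145],"twist":0},{"linear":[-130,50,145],"twist":0},{"linear":[-130,50,145],"twist":0}]'
python3 - <<'E'
from h import *
for n in('scene','top','wrist'):
    c=cap(n,n+'3.png');W=world(c);hsv=cv2.cvtColor(c['frame'],cv2.COLOR_BGR2HSV)
    m=(c['z_map']>0)&(cv2.inRange(hsv,(6,150,120),(18,255,255))>0)&(W[...,2]>60)&(W[...,2]<125)&(W[...,0]>530)&(W[...,0]<600)
    for nm,s in(('L',W[...,1]>-240),('R',W[...,1]<-250)):
        P=W[m&s]
        if len(P)>10: print(n,nm,len(P),np.median(P,0).round(1))
a=cv2.imread('pics/top3.png')[140:260,260:460]; b=cv2.imread('pics/wrist3.png')
cv2.imwrite('pics/m3.png',np.vstack([cv2.resize(a,(500,300)),cv2.resize(b,(500,300))]))
E
```

```text
time: 4.95
tool_pos: [572.9, -310.0, 82.5]
tcp_rot: [-3.141, -0.001, 1.646]
contact_force: [0.4, 0.0, -0.7]
grip_width: 0.4
time: 5.82
tool_pos: [441.2, -259.2, 229.0]
tcp_rot: [3.141, 0.0, 1.645]
contact_force: [0.9, -0.6, 0.3]
grip_width: 0.5
top L 31 [ 565.2 -165.7   74.6]
```

View pics/m3.png

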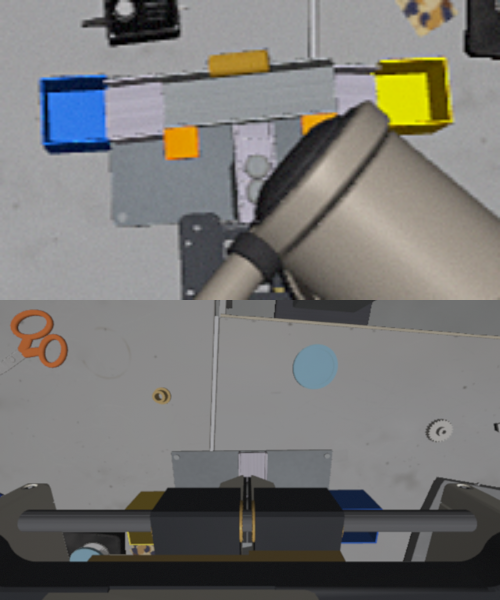

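The left tab still reads z≈75, so the gate seems not to have tipped. I'll move the arm aside and look properly.

```bash
python3 -m pendant '[{"linear":[-10,40,0],"twist":0},{"linear":[-20,90,0],"twist":0},{"linear":[-35,140,0],"twist":0},{"linear":[-45,190,0],"twist":0},{"linear":[-55,240,0],"twist":0},{"linear":[-55,240,0],"twist":0}]'
python3 - <<'E'
from h import *
ims=[]
for n in('scene','top'):
    c=cap(n);W=world(c);hsv=cv2.cvtColor(c['frame'],cv2.COLOR_BGR2HSV)
    np.savez(n+'4.npz',**{k:np.array(v) for k,v in c.items()})
    m=(c['z_map']>0)&(cv2.inRange(hsv,(6,150,120),(18,255,255))>0)&(W[...,2]>60)&(W[...,2]<125)&(W[...,0]>530)&(W[...,0]<600)
    for nm,s in(('L',W[...,1]>-240),('R',W[...,1]<-250)):
        P=W[m&s]
        if len(P)>10: print(n,nm,len(P),np.median(P,0).round(1))
    f=c['frame']; f=f[150:260,255:435] if n=='scene' else f[140:260,260:460]
    ims.append(cv2.resize(f,(500,300),interpolation=cv2.INTER_CUBIC))
cv2.imwrite('pics/m4.png',np.vstack(ims))
E
```

```text
time: 6.72
tool_pos: [388.5, -17.7, 228.1]
tcp_rot: [3.141, -0.001, 1.651]
contact_force: [1.2, -1.3, 0.8]
grip_width: 0.7
top L 33 [ 562.6 -167.2   76.2]
top R 28 [ 575.  -305.6  110.5]
```

View pics/m4.png

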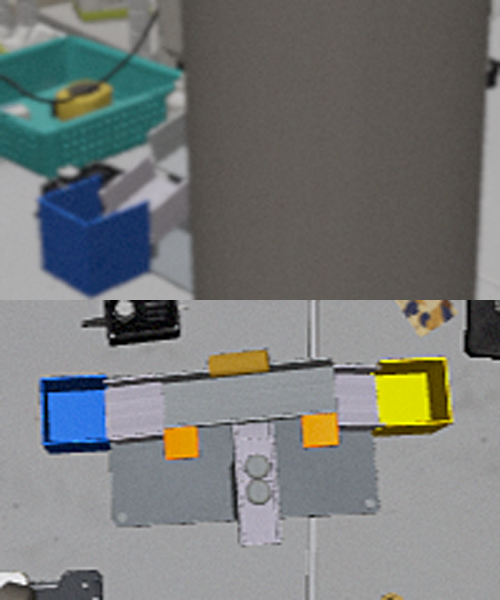

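```bash
python3 - <<'E'
from h import *
d=np.load('w1.npz');c={k:d[k] for k in d.files};W=world(c);T=np.array([470.5,-292,233.3])
m=(c['z_map']>0)&(c['z_map']<330)
P=(W-T)[m]
for z in range(-6,75,6):
    q=P[(abs(P[:,2]-z)<3)&(abs(P[:,1])<60)]
    if len(q): print(z,len(q),q.min(0).round(),q.max(0).round())
v,u=np.nonzero(m&((W-T)[...,2]<12)&((W-T)[...,2]>-20)); print(u.min(),u.max(),v.min(),v.max())
E
```

```text
36 113 [-12.  -7.  33.] [-9. 11. 39.]
42 242 [-13. -13.  39.] [-9. 16. 45.]
48 376 [-13. -16.  45.] [-9. 18. 51.]
54 205 [-13. -16.  51.] [-9. 18. 57.]
60 107 [-12.  -2.  57.] [-9.  5. 63.]
66 108 [-13.  -2.  63.] [-9.  4. 69.]
72 89 [-12.  -2.  69.] [ 9.  4. 75.]Traceback (most recent call last):
  File "<stdin>", line 8, in <module>
    return umr_minimum(a, axis, None, out, keepdims, initial, where)
ValueError: zero-size array to reduction operation minimum which has no identity
```

```bash
python3 -m pendant '[{"linear":[10,-40,0],"twist":0},{"linear":[20,-90,0],"twist":0},{"linear":[35,-140,0],"twist":0},{"linear":[45,-190,0],"twist":0},{"linear":[55,-240,0],"twist":0},{"linear":[95,-255,0],"twist":0},{"linear":[145,-275,-15],"twist":0},{"linear":[187,-290,-50],"twist":0},{"linear":[187,-290,-90],"twist":0},{"linear":[187,-290,-105],"twist":0},{"linear":[187,-290,-115],"twist":0},{"linear":[187,-290,-120],"twist":0},{"linear":[187,-290,-125],"twist":0},{"linear":[187,-290,-130],"twist":0},{"linear":[187,-290,-135],"twist":0},{"linear":[187,-290,-140],"twist":0},{"linear":[187,-290,-145],"twist":0},{"linear":[187,-290,-148],"twist":0},{"linear":[187,-290,-148],"twist":0},{"linear":[187,-290,-148],"twist":0}]'
python3 - <<'E'
from h import *
ims=[]
for n in('top','wrist','scene'):
    c=cap(n);W=world(c);hsv=cv2.cvtColor(c['frame'],cv2.COLOR_BGR2HSV)
    np.savez(n+'5.npz',**{k:np.array(v) for k,v in c.items()})
    m=(c['z_map']>0)&(cv2.inRange(hsv,(6,150,120),(18,255,255))>0)&(W[...,2]>60)&(W[...,2]<125)&(W[...,0]>530)&(W[...,0]<600)
    for nm,s in(('L',W[...,1]>-240),('R',W[...,1]<-250)):
        P=W[m&s]
        if len(P)>5: print(n,nm,len(P),np.median(P,0).round(1))
    f=c['frame']; f=f if n!='top' else f[140:260,260:460]
    if n!='scene': ims.append(cv2.resize(f,(500,300),interpolation=cv2.INTER_CUBIC))
print(bot.get_obs()['tool_pos'],bot.get_obs()['contact_force'])
cv2.imwrite('pics/m5.png',np.vstack(ims))
E
```

```text
time: 9.32
tool_pos: [575.2, -310.1, 80.1]
tcp_rot: [3.142, -0.0, 1.646]
contact_force: [0.5, 0.2, -0.5]
grip_width: 0.4
top L 27 [ 562.3 -184.3   78.8]
wrist L 2000 [ 564.  -175.6   80.5]
wrist R 752 [ 563.4 -303.4  110.6]
[ 575.19264385 -310.17390628   80.11515874] [0.02610527 0.50324805 0.01442241]
```

View pics/m5.png

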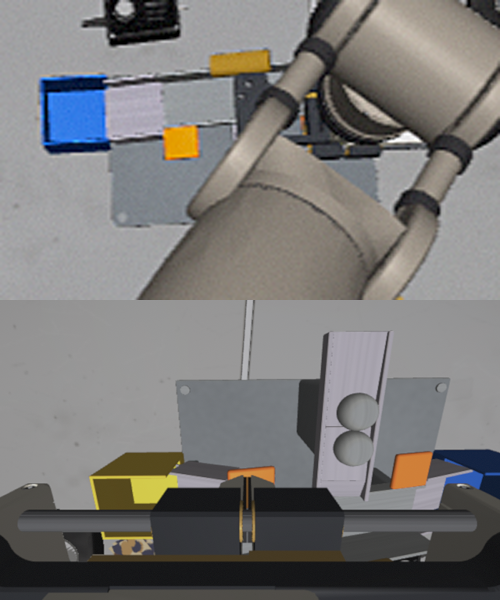

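```bash
python3 - <<'E'
from h import *
d=np.load('wrist5.npz');c={k:d[k] for k in d.files};W=world(c);
for v in range(206,262,3): print(v,*[W[v,u].round().tolist() for u in(300,312,318,335)])
cv2.imwrite('pics/w5c.png',cv2.resize(c['frame'][190:270,260:380],None,fx=6,fy=6,interpolation=cv2.INTER_CUBIC))
E
```

```text
206 [587.0, -322.0, 5.0] [586.0, -312.0, 6.0] [585.0, -306.0, 7.0] [584.0, -292.0, 6.0]
209 [589.0, -322.0, 7.0] [588.0, -311.0, 7.0] [588.0, -306.0, 7.0] [587.0, -291.0, 6.0]
212 [592.0, -322.0, 6.0] [591.0, -311.0, 6.0] [591.0, -306.0, 7.0] [589.0, -291.0, 7.0]
215 [595.0, -322.0, 7.0] [594.0, -311.0, 6.0] [593.0, -306.0, 7.0] [592.0, -291.0, 6.0]
218 [597.0, -321.0, 7.0] [597.0, -311.0, 6.0] [596.0, -306.0, 7.0] [595.0, -291.0, 6.0]
221 [600.0, -321.0, 6.0] [599.0, -311.0, 7.0] [600.0, -305.0, 5.0] [598.0, -290.0, 5.0]
224 [586.0, -320.0, 48.0] [561.0, -312.0, 110.0] [561.0, -309.0, 110.0] [560.0, -300.0, 108.0]
227 [562.0, -318.0, 113.0] [561.0, -312.0, 113.0] [561.0, -309.0, 112.0] [562.0, -300.0, 110.0]
230 [563.0, -318.0, 115.0] [563.0, -312.0, 113.0] [563.0, -309.0, 112.0] [563.0, -300.0, 111.0]
233 [565.0, -318.0, 114.0] [565.0, -312.0, 112.0] [564.0, -309.0, 113.0] [565.0, -299.0, 111.0]
236 [566.0, -318.0, 115.0] [566.0, -312.0, 114.0] [565.0, -309.0, 115.0] [567.0, -299.0, 110.0]
239 [565.0, -318.0, 121.0] [566.0, -312.0, 118.0] [566.0, -309.0, 118.0] [564.0, -300.0, 121.0]
242 [565.0, -318.0, 125.0] [566.0, -312.0, 122.0] [565.0, -309.0, 122.0] [564.0, -300.0, 125.0]
245 [565.0, -318.0, 129.0] [566.0, -312.0, 125.0] [566.0, -309.0, 125.0] [563.0, -301.0, 128.0]
248 [565.0, -317.0, 131.0] [566.0, -312.0, 128.0] [566.0, -309.0, 128.0] [563.0, -301.0, 133.0]
251 [539.0, -316.0, 186.0] [566.0, -312.0, 132.0] [565.0, -309.0, 132.0] [539.0, -306.0, 185.0]
254 [540.0, -316.0, 187.0] [566.0, -311.0, 134.0] [565.0, -309.0, 135.0] [538.0, -306.0, 188.0]
257 [539.0, -316.0, 189.0] [566.0, -311.0, 138.0] [566.0, -309.0, 138.0] [539.0, -306.0, 189.0]
260 [539.0, -316.0, 191.0] [566.0, -311.0, 140.0] [566.0, -309.0, 141.0] [538.0, -306.0, 192.0]
```

View pics/w5c.png

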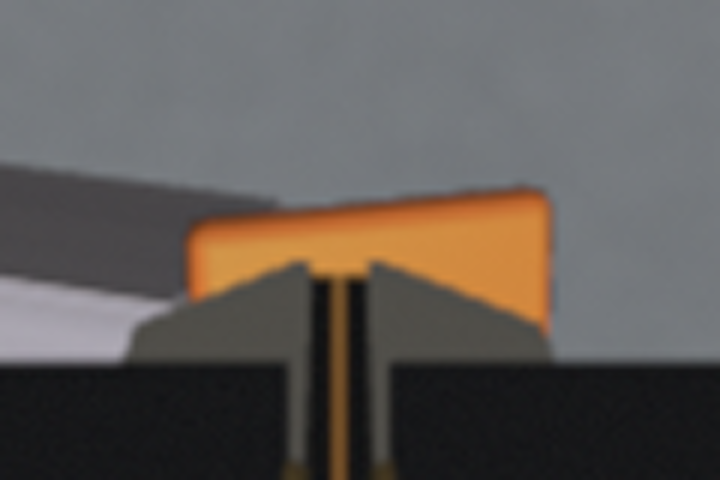

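The crop shows the fingertips only just over the right tab. Depth puts the real tips at z≈115 while the reported TCP z is 80, so the true tips sit about 35 mm above the reported TCP. x and y agree. The tab hasn't been pressed yet, so I'll go on down 32 mm slowly and look.

```bash
python3 -m pendant '[{"linear":[0,0,-4],"twist":0},{"linear":[0,0,-8],"twist":0},{"linear":[0,0,-12],"twist":0},{"linear":[0,0,-16],"twist":0},{"linear":[0,0,-20],"twist":0},{"linear":[0,0,-24],"twist":0},{"linear":[0,0,-28],"twist":0},{"linear":[0,0,-32],"twist":0},{"linear":[0,0,-32],"twist":0},{"linear":[0,0,-32],"twist":0}]'
python3 - <<'E'
from h import *
for n in('top','wrist'):
    c=cap(n);W=world(c);hsv=cv2.cvtColor(c['frame'],cv2.COLOR_BGR2HSV)
    np.savez(n+'6.npz',**{k:np.array(v) for k,v in c.items()})
    m=(c['z_map']>0)&(cv2.inRange(hsv,(6,150,120),(18,255,255))>0)&(W[...,2]>60)&(W[...,2]<125)&(W[...,0]>530)&(W[...,0]<600)
    for nm,s in(('L',W[...,1]>-240),('R',W[...,1]<-250)):
        P=W[m&s]
        if len(P)>5: print(n,nm,len(P),np.median(P,0).round(1))
for v in range(218,248,3): print(v,*[W[v,u].round().tolist() for u in(300,312,318,335)])
o=bot.get_obs();print(o['tool_pos'],o['contact_force'])
E
```

```text
time: 10.72
tool_pos: [575.2, -310.2, 48.0]
tcp_rot: [3.141, 0.0, 1.646]
contact_force: [-0.8, -0.7, 0.0]
grip_width: 0.3
top L 165 [ 565.4 -178.2  112. ]
wrist L 202 [ 550.8 -174.9  114. ]
wrist R 793 [ 563.9 -311.6   77.7]
218 [585.0, -321.0, 8.0] [585.0, -311.0, 5.0] [584.0, -307.0, 7.0] [583.0, -294.0, 6.0]
221 [561.0, -319.0, 74.0] [587.0, -311.0, 7.0] [587.0, -307.0, 6.0] [585.0, -294.0, 7.0]
224 [562.0, -319.0, 76.0] [561.0, -312.0, 77.0] [561.0, -309.0, 77.0] [560.0, -300.0, 79.0]
227 [564.0, -319.0, 76.0] [563.0, -312.0, 77.0] [562.0, -309.0, 78.0] [561.0, -300.0, 80.0]
230 [565.0, -319.0, 77.0] [565.0, -312.0, 77.0] [564.0, -309.0, 78.0] [562.0, -300.0, 81.0]
233 [568.0, -318.0, 75.0] [566.0, -312.0, 77.0] [565.0, -309.0, 80.0] [564.0, -300.0, 81.0]
236 [569.0, -318.0, 76.0] [566.0, -312.0, 82.0] [566.0, -309.0, 82.0] [565.0, -300.0, 82.0]
239 [565.0, -318.0, 89.0] [566.0, -312.0, 86.0] [566.0, -309.0, 86.0] [564.0, -300.0, 89.0]
242 [564.0, -318.0, 94.0] [566.0, -312.0, 89.0] [565.0, -309.0, 90.0] [564.0, -300.0, 93.0]
245 [565.0, -318.0, 96.0] [566.0, -312.0, 94.0] [566.0, -309.0, 94.0] [564.0, -301.0, 96.0]
[ 575.27857259 -310.26248715   48.18596303] [0.15131534 0.2673225  0.60910179]
```

The gate went over: left tab z≈113, right tab z≈78. The tips are at reported z + 34. Next I'll lift and go behind the rear ball with the tips at z≈114.5 (reported 80.5), above the 111 mm walls.

```bash
python3 -m pendant '[{"linear":[0,0,15],"twist":0},{"linear":[0,0,40],"twist":0},{"linear":[0,0,75],"twist":0},{"linear":[0,0,102],"twist":0},{"linear":[-35,10,102],"twist":0},{"linear":[-75,35,102],"twist":0},{"linear":[-109,60,102],"twist":0},{"linear":[-109,60,102],"twist":0},{"linear":[-109,60,75],"twist":0},{"linear":[-109,60,50],"twist":0},{"linear":[-109,60,38],"twist":0},{"linear":[-109,60,32],"twist":0},{"linear":[-109,60,32],"twist":0},{"linear":[-109,60,32],"twist":0}]'
python3 - <<'E'
from h import *
c=cap('top');W=world(c);hsv=cv2.cvtColor(c['frame'],cv2.COLOR_BGR2HSV)
m=(c['z_map']>0)&(cv2.inRange(hsv,(6,150,120),(18,255,255))>0)&(W[...,2]>60)&(W[...,2]<125)&(W[...,0]>530)&(W[...,0]<600)
P=W[m&(W[...,1]>-240)];print(len(P),np.median(P,0))
w=cap('wrist');W=world(w)
for v in range(215,250,3): print(v,*[W[v,u].round().tolist() for u in(300,312,318,335)])
o=bot.get_obs();print(o['tool_pos'],o['contact_force'])
cv2.imwrite('pics/m7.png',np.vstack([cv2.resize(c['frame'][140:260,260:460],(500,300)),cv2.resize(w['frame'][150:300,200:450],(500,300))]))
E
```

```text
time: 12.58
tool_pos: [466.7, -250.6, 80.7]
tcp_rot: [3.14, 0.001, 1.646]
contact_force: [-0.0, 0.2, 0.8]
grip_width: 0.5
165 [ 565.42010529 -178.27053312  111.60621476]
215 [489.0, -262.0, 1.0] [488.0, -251.0, 0.0] [387.0, -255.0, 272.0] [486.0, -231.0, 1.0]
218 [492.0, -262.0, 0.0] [491.0, -251.0, 0.0] [490.0, -246.0, 0.0] [489.0, -231.0, -0.0]
221 [494.0, -262.0, 1.0] [494.0, -251.0, -0.0] [493.0, -246.0, 0.0] [492.0, -230.0, 1.0]
224 [497.0, -262.0, 0.0] [495.0, -251.0, 3.0] [496.0, -245.0, 2.0] [495.0, -230.0, 0.0]
227 [498.0, -261.0, 7.0] [497.0, -251.0, 5.0] [497.0, -245.0, 6.0] [495.0, -230.0, 7.0]
230 [498.0, -261.0, 12.0] [496.0, -251.0, 14.0] [496.0, -246.0, 15.0] [499.0, -230.0, 6.0]
233 [498.0, -261.0, 19.0] [496.0, -251.0, 22.0] [495.0, -246.0, 22.0] [501.0, -230.0, 7.0]
236 [498.0, -260.0, 26.0] [457.0, -252.0, 115.0] [457.0, -249.0, 115.0] [504.0, -230.0, 6.0]
239 [456.0, -258.0, 122.0] [457.0, -252.0, 119.0] [457.0, -249.0, 118.0] [455.0, -240.0, 122.0]
242 [457.0, -258.0, 125.0] [457.0, -252.0, 123.0] [457.0, -249.0, 122.0] [455.0, -241.0, 126.0]
245 [456.0, -258.0, 129.0] [457.0, -252.0, 125.0] [457.0, -249.0, 126.0] [455.0, -241.0, 128.0]
248 [456.0, -258.0, 133.0] [457.0, -252.0, 130.0] [457.0, -249.0, 129.0] [455.0, -241.0, 132.0]
[ 466.53077009 -250.47932829   80.60793094] [-0.47801705 -0.49247669  0.32318734]
```

View pics/m7.png

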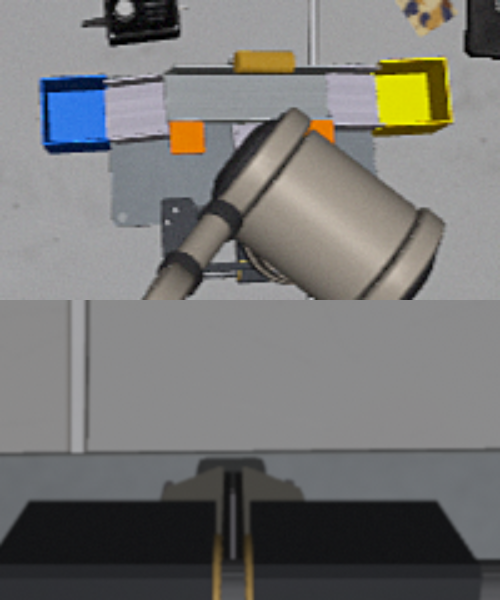

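The gate has stayed over (left tab z 112) and the tips sit behind the balls at z≈115, centred on the channel. Now I'll push along the channel.

```bash
python3 -m pendant '[{"linear":[10,1,0],"twist":0},{"linear":[18,1.5,0],"twist":0},{"linear":[23,2,0],"twist":0},{"linear":[27,2.3,0],"twist":0},{"linear":[31,2.6,0],"twist":0},{"linear":[35,3,0],"twist":0},{"linear":[39,3.3,0],"twist":0},{"linear":[43,3.6,0],"twist":0},{"linear":[47,4,0],"twist":0},{"linear":[51,4.3,0],"twist":0},{"linear":[55,4.6,0],"twist":0},{"linear":[59,5,0],"twist":0},{"linear":[63,5.3,0],"twist":0},{"linear":[67,5.6,0],"twist":0},{"linear":[71,6,0],"twist":0},{"linear":[75,6.3,0],"twist":0},{"linear":[78,6.5,0],"twist":0},{"linear":[81,6.8,0],"twist":0},{"linear":[83,7,0],"twist":0},{"linear":[83,7,0],"twist":0}]'
python3 - <<'E'
from h import *
c=cap('top');w=cap('wrist')
cv2.imwrite('pics/m8.png',np.vstack([cv2.resize(c['frame'][140:260,260:460],(500,300)),cv2.resize(w['frame'],(500,300))]))
E
```

```text
time: 15.18
tool_pos: [549.2, -243.2, 79.9]
tcp_rot: [3.142, -0.0, 1.646]
contact_force: [-0.7, -0.3, 0.3]
grip_width: -0.1
```

View pics/m8.png

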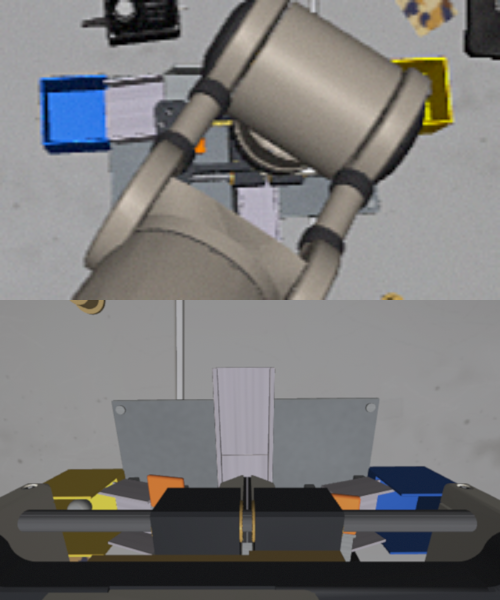

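The wrist view shows the channel empty behind the fingers and one ball at the yellow box (80,508). I'll retreat and check the second one.

```bash
python3 -m pendant '[{"linear":[-5,0,2],"twist":0},{"linear":[-12,-1,15],"twist":0},{"linear":[-20,-1,45],"twist":0},{"linear":[-40,-1,85],"twist":0},{"linear":[-75,10,120],"twist":0},{"linear":[-110,50,120],"twist":0},{"linear":[-130,100,120],"twist":0},{"linear":[-145,150,120],"twist":0},{"linear":[-155,190,120],"twist":0},{"linear":[-160,230,120],"twist":0},{"linear":[-160,230,120],"twist":0},{"linear":[-160,230,120],"twist":0}]'
python3 - <<'E'
from h import *
c=cap('top');W=world(c)
o=np.array([610.5,-239]);a=np.radians(4.8);R=np.array([[np.cos(a),-np.sin(a)],[np.sin(a),np.cos(a)]])
S=W.copy();S[...,:2]=(W[...,:2]-o)@R
for n,m in(('boxR',(abs(S[...,1]+171)<30)&(abs(S[...,0])<30)),('chan',(abs(S[...,1])<13)&(S[...,0]>-140)&(S[...,0]<-32)),('trough',(abs(S[...,1])<80)&(abs(S[...,0])<12))):
    P=S[m&(c['z_map']>0)]; h=P[P[:,2]>{'boxR':15,'chan':116,'trough':0}[n]]
    print(n,len(P),len(h),P[:,2].max().round(1),h[:,:2].round()[:40:2].tolist() if n!='trough' else '')
hsv=cv2.cvtColor(c['frame'],cv2.COLOR_BGR2HSV);m=(cv2.inRange(hsv,(6,150,120),(18,255,255))>0)&(W[...,2]>60)&(W[...,0]>530)&(W[...,0]<600)
for s in(W[...,1]>-240,W[...,1]<-250): print(np.median(W[m&s],0))
b=np.load('top.npz')
for nm,(u,v) in dict(gear=(237,248),bush=(417,263),tub=(326,285),bottle=(376,127)).items():
    print(nm,np.abs(c['frame'][v-14:v+14,u-14:u+14].astype(int)-b['frame'][v-14:v+14,u-14:u+14]).mean().round(1))
cv2.imwrite('pics/m9.png',np.vstack([cv2.resize(c['frame'][140:260,260:460],(500,300),interpolation=cv2.INTER_CUBIC),cv2.resize(c['frame'],(480,300))[:, :480].repeat(1,0) if 0 else cv2.copyMakeBorder(cv2.resize(c['frame'],(480,300)),0,0,0,20,0)]))
E
```

```text
time: 16.77
tool_pos: [389.3, -13.7, 200.6]
tcp_rot: [3.14, 0.001, 1.646]
contact_force: [0.7, -0.3, 0.0]
grip_width: 0.6
boxR 424 168 70.7 [[30.0, -201.0], [29.0, -201.0], [24.0, -200.0], [23.0, -200.0], [23.0, -201.0], [18.0, -201.0], [22.0, -184.0], [21.0, -188.0], [20.0, -193.0], [13.0, -201.0], [19.0, -162.0], [19.0, -167.0], [19.0, -181.0], [18.0, -185.0], [17.0, -189.0], [17.0, -195.0], [17.0, -159.0], [16.0, -162.0], [16.0, -168.0], [16.0, -180.0]]
chan 511 0 111.1 []
trough 602 602 111.0 
[ 565.19044673 -178.22774018  111.83308548]
[ 577.13619038 -307.92171954   76.8633819 ]
gear 33.5
bush 4.8
tub 4.9
bottle 4.7
```

View pics/m9.png

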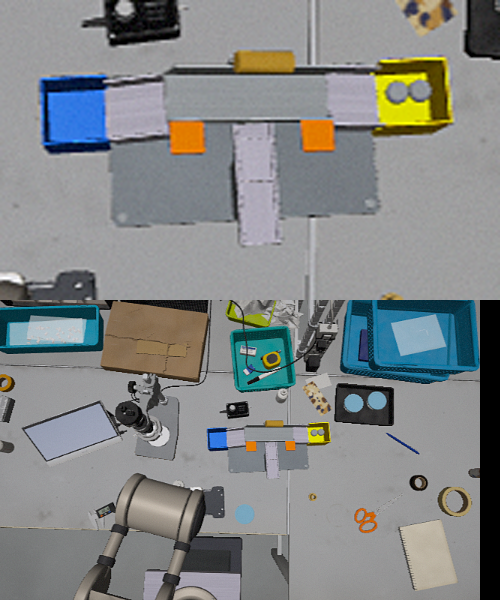

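Both balls are in the yellow box at crop (397,92) and (420,90), and the gate leans right. The arm hides the gear in this view, which explains the image difference at its spot; no path went low near it. Handing in.

```bash
python3 -c "
from plant import bot
print(bot.close_job())"
```

```text
the job is handed in; nothing more can be done
None
```

I pressed down the raised right tab until the gate rocked over, then pushed both balls over the crest. They rolled through the gate and down the right chute into the yellow box. The job was handed in at about 16.8 s of the 48 s allowed.

- **Gate:** in the last top view the left tab is at about 112 mm and the right tab at about 77 mm, so the gate leans opposite to its start.
- **Balls:** both are visible inside the yellow box. No ball was found in the channel, and none is visible in the trough.
- **Loose things:** the bush, tub and bottle look unchanged from the first picture. The arm hid the gear in the last view, so I could not check it; the arm stayed more than 200 mm above the bench near it.
- **Disagreement:** the real fingertips sit about 34 mm above the reported TCP height. My first press to a reported 82 mm therefore never reached the tab. The wrist camera's depth showed this, and I corrected for it in the second press and the push.

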